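Hold the plate reader's cartridge hatch open

TASK

I want to change the plate reader's cartridge and need its hatch held up for me. First press the grey sample cover down on its blue pad until it snaps fully shut, so nothing falls on the samples; then, before touching the orange release slide, give the green hatch a small tug up by its black bar to learn if it is caught, and if it will not lift, push the slide all the way to the rear. Raise the hatch about halfway (some 45 degrees) and finish while still holding it there by hand, with the cover shut and everything else on the bench and on the reader left where it stands.

Things in the scene. Friction and masses are not known exactly. Their poses are not given: they have to be found in the camera images.
- reader: White benchtop plate reader, fixed to the bench, 330 mm deep (x), 400 mm wide (y), 120 mm high to its flat top deck. Its frame: origin on the bench, 130 mm behind its front face (the face towards the robot) and midway across its width; x points to its rear, y to its left, z up. It stands at varying place and yaw. On top, left: the grey sample cover; right: the green cartridge hatch; between them an 80 mm wide strip of the deck with the orange release slide.
- cover (a joint): Angle (rad) of the grey sample cover, 170 x 150 mm, 8 mm thick, hinged along its rear edge. 0 = fully shut, lying on the deck; grows as its front edge rises. It starts ajar between 0.5 and 0.95. Stiff hinge: it stays where it is left (about 3 N at the pad moves it). From about 0.08 rad down it meets a sprung snap that takes roughly 5 to 12 N at the pad to push past; past about 0.035 it snaps to 0 and stays shut. Shut means below 0.02.
- cover_pad (a point): Middle of the top face of the blue press pad (30 x 60 mm) on the cover near its front edge, 145 mm from the hinge line and 11 mm above the cover's underside. It moves with the cover; press here with closed fingers, following the arc about cover_hinge.
- cover_hinge (a point): Middle of the cover's hinge line, at deck height (120 mm), 90 mm behind the reader's origin and 115 mm to its left; the axis runs along the reader's y.
- hatch (a joint): Angle (rad) of the green cartridge hatch, 170 x 150 mm, 8 mm thick, 0.28 to 0.46 kg, hinged along its rear edge. 0 = shut (as it starts); grows as its front edge rises, to a stop at 1.2. It falls shut when not held. A hidden bolt may or may not have caught it, which cannot be seen: caught, it lifts only by its play and stops at about 0.04 rad (5 to 6 mm at the bar); free, it lifts on with 2 N or less.
- hatch_bar (a point): Centre of the hatch's black bar handle: a round bar 12 mm in diameter running along the reader's y, 84 mm between its two posts' centres, 145 mm forward of the hinge line; bar centre 34 mm above the hatch's top face and 42 mm above its underside. Moves with the hatch; it can be pinched from above and turns between the fingers.
- hatch_hinge (a point): Middle of the hatch's hinge line, at deck height (120 mm), 90 mm behind the reader's origin and 115 mm to its right; the axis runs along the reader's y.
- release (a joint): Travel (m) of the orange release slide, along the reader's +x (to the rear, away from the robot). 0 = as it starts, forward; 0.03 = its rear stop. 2 to 5 N move it and it stays where it is left. From 0.02 on, the bolt is surely clear of the hatch, and stays clear.
- release_knob (a point): Centre of the release slide's orange knob, a block 16 mm (x) by 26 mm (y) by 27 mm high that stands on the deck strip between the cover and the hatch; its top is 28 mm above the deck. Push its front face to the rear. The deck before and behind it is free.
- tube_rack: Bystander: orange tube rack 50 x 130 mm, 38 mm high with its caps, loose on the reader's rear deck. Origin under its centre.
- vial: Bystander: small vial with blue cap, 24 mm in diameter, 45 mm high, loose on the reader's front ledge, in front of the cover. Origin under its centre.
- tip_box: Bystander: blue pipette-tip box with clear lid, 120 x 85 mm, 65 mm high, loose on the bench left of the reader. Origin under its centre.
- amber_bottle: Bystander: amber bottle, 60 mm in diameter, 130 mm high, loose on the bench beside the reader, left or right. Origin under its centre.
- beaker: Bystander: glass beaker, 70 mm in diameter, 90 mm high, loose on the bench right of the reader. Origin under its centre.
- buffer_bottle: Bystander: white bottle with red cap, 68 mm in diameter, 140 mm high, loose on the bench beside the reader, left or right. Origin under its centre.
- timer: Bystander: white bench timer 60 x 70 mm, 18 mm high, loose on the bench before the reader. Origin under its centre.
- spare_plate: Bystander: clear well plate 85 x 127 mm, 14 mm high, loose on the bench before the reader. Origin under its centre.

How it is judged:
On the way, in this order (a step that is already met when the one before it is completed fails the run):
1. the sample cover is pressed shut past its snap (below 0.02 rad) with the hatch still down (value of joint cover below 0.02 rad and value of joint hatch below 0.012 rad), for 0.2 s.
2. the hatch is tugged up by at least 0.015 rad while the release slide is still untouched (under 3 mm) (value of joint cover below 0.02 rad and value of joint hatch above 0.015 rad and value of joint release below 0.003 m), for 0.05 s.
3. the hatch is raised to between 0.55 and 1.1 rad (value of joint cover below 0.02 rad and value of joint hatch between 0.55 and 1.1 rad), for 0.2 s.
At the end, for the whole second after the job is handed in: The hatch stands still between 0.55 and 1.1 rad (about 30 to 63 degrees), carried by the gripper's fingers (contact above 0.4 N) and by no other thing, and the sample cover is still shut (below 0.02 rad) (all of step 3 and contact force between the fingers and hatch above 0.4 N and velocity of joint hatch between -0.05 and 0.05 rad/s and contact force between hatch and tube_rack below 0.1 N and contact force between hatch and vial below 0.1 N and contact force between hatch and tip_box below 0.1 N and contact force between hatch and amber_bottle below 0.1 N and contact force between hatch and beaker below 0.1 N and contact force between hatch and buffer_bottle below 0.1 N and contact force between hatch and timer below 0.1 N and contact force between hatch and spare_plate below 0.1 N); the arm keeps its last pose, push and grip.
It fails at once if a bystander is moved by more than 30 mm (distance of any of tube_rack, vial, tip_box, amber_bottle, beaker, buffer_bottle, timer, spare_plate from where it was at the start of the episode above 0.03 m).
It fails at once if a bystander is tipped over (more than 20 degrees) (angle between any of tube_rack, vial, tip_box, amber_bottle, beaker, buffer_bottle, timer, spare_plate's own z axis and vertical above 0.35 rad).
It also fails if it takes over 67 s, if anything falls off the work surface, if the arm or the gripper's body presses on something with over 40 N, if the wrist force passes 120 N, or if a joint passes its speed limit or range.

ROBOT

A 7-joint arm with a two-finger parallel gripper is mounted at the origin on the work surface. World frame = base frame: x ahead of the robot, y to its left, z up, the work surface at z = 0. Lengths are in m, angles in rad, forces in N, time in s.
With the tool pointing down it reaches from about 0.4 to 0.875 m from the base axis. Payload 6.5 kg.
Tool frame: the origin (TCP) lies midway between the tips of the shut fingers; the grasp point (between the pads) lies 19 mm behind it (r.hold_point_z is the distance from the TCP to the grasp point, in m); z points along the fingers, y is the line along which they close (so a half turn about z gives the same grasp; the last joint's range is limited). The gripper opens to 85 mm and grips with 20 to 120 N. Pads are 22 mm wide; open, the fingers measure 114 mm over their backs; the gripper's body (76 mm by 85 mm) begins 54 mm behind the grasp point. The pads swing forward as they close: fully open they stand 13 mm farther back than shut.
Start: joints at [1.069, 0.536, -0.004, 1.538, 0.003, 1.067, -0.071], TCP at [0.274, -0.589, 0.231] pointing down, gripper open.
Joint ranges: [-2.7, 2.7], [-0.37, 2.16], [-1.27, 1.26], [0.24, 2.4], [-1.31, 4.45], [0.19, 1.91], [-2.76, 2.76]. Speed limits (rad/s): [2.39, 2.39, 3.14, 3.14, 3.14, 3.14, 3.14].

INTERFACE

Orientations are given as [roll, pitch, yaw] about the fixed x, y, z axes, in that order (R = Rz(yaw) Ry(pitch) Rx(roll)).
In Python, from bench import r gives the robot as it stands. The module is installed in compiled form; this text tells all that it offers.
- The arm moves only by the tool arm_command, never from a script. Its argument "plan" is a list of rows, each a list of 6 numbers: the shift along the tool's x, y, z in mm, then the turn, a rotation vector about the tool's x, y, z in rad. A call has 1 to 8 rows; each row shifts and turns the commanded pose from where the row before left it, along the tool's axes as they then stand; what a row does not reach is not made up. A row lasts 1/12 s, in which the tool goes at most 41.7 mm and 7.16 degrees, less where a joint would pass 70% of its speed; a pose out of reach is approached as far as the arm can. A call with a gripper value outside its range is refused whole. "fingers" is the opening, from -1 (shut) to 1 (fully open), set as the call begins (left out, the last holds). The fingers move at their own pace and stop on an object; "force" is the grip in N (left out, the last holds). Time passes only in rows, so rows that do not move let the fingers close. It gives the time, the measured TCP pose, the force, the opening and the grip force at its end, in the units of the state.
- r.observe(): the state, without advancing time (a new reading comes with each control period).
- r.read_camera(name): name is "scene" or "top"; returns (picture, depth): 400x640x3 uint8, red, green, blue; 400x640 float32, m along the optical axis (not along the pixel's ray), 0 where there is no reading.
- r.camera_info(name): a dict with "K" (3x3 intrinsics, pixels), "xyz" and "orientation" of the camera in the world. Camera axes: x right, y down, z forward; pixel columns grow to the right and rows downward; lengths in m; the calibration is good to about 2 mm. A picture is of the moment at which its call begins. camera_info takes no time and is no camera call.
- r.finish_job(): hands the job in; it is judged then, once.
Trained networks look in the newest picture that a camera, given by its name, has taken for a name from the list of things; names that differ only in an ending like _2 or _b are one class to them, and where a whole thing is asked for, a point or a joint stands for the part that bears it (a point fixed in the world has none). Each returns a list of dicts, best first, with "score" (0 to 1); they miss things now and then, are a little off and sometimes report something else, mostly with a low value. They report only what shows in the picture. A call takes as long as a camera call.
- r.regions_of(camera, query): "mask" (400x640 bool, what is visible of it).
- r.place_of(camera, query): "at" ([x, y, z] in m, in world coordinates, good to about 4 mm: a listed point, or the origin of a listed thing).
The state is a dict: "clock": time; "joint_positions": joint angles; "joint_velocities": joint speeds; "joint_torque": joint torques, N m; "eef_pos": TCP position; "tool_rot": TCP orientation; "contact_force": force on the tool from outside, world axes, zero at the start; "wrist_torque": the same for the moment, N m; "grip_width": opening from 0.0 (shut) to 1.0 (fully open); "grip_force": force on a finger pad.
Only numpy, scipy, OpenCV 4.12 (cv2) and the standard library are available. Lean on these libraries where they do the work, as an engineer would, in place of code of your own. Each camera call takes 0.05 s, during which the arm holds its last target. There are 200 camera calls.

## Working session

There is one attempt and no reset: what is moved stays moved. The work goes in short steps, Python scripts to look and compute and a tool call to move; the robot and the scene stay as the last step left them, time stands still between calls to the robot, and variables do not carry over. Pictures are saved under pics/ and viewed, at most 10 in all, crops included, and the job is handed in when it is done.

Besides the shell and the picture viewer there is one more tool, called after "Emit:" by a JSON object that holds its "api" and its "payload", one argument or row to a line. arm_command: Moves the arm, as the interface text tells. Its arguments: {"type":"object","properties":{"plan":{"type":"array","items":{"type":"array","items":{"type":"number"}}},"fingers":{"type":"number"},"force":{"type":"number"}},"required":["plan"]}

```bash
mkdir -p pics; cat > h.py <<'E'
from bench import r
import numpy as np, cv2
from scipy.spatial.transform import Rotation as R
def shot(cam,fn=None):
    p,d=r.read_camera(cam)
    if fn: cv2.imwrite('pics/'+fn,p[:,:,::-1])
    return p,d
def pts(cam,d,mask):
    i=r.camera_info(cam);K=np.array(i['K'])
    v,u=np.nonzero(mask&(d>0));z=d[v,u]
    c=np.stack([(u-K[0,2])*z/K[0,0],(v-K[1,2])*z/K[1,1],z],1)
    o=np.array(i['orientation'])
    M=o if o.shape==(3,3) else R.from_euler('xyz',o).as_matrix()
    return c@M.T+np.array(i['xyz'])
E
python3 - <<'E'
from h import *
np.set_printoptions(precision=4,suppress=True)
o=r.observe();print(o)
print(r.hold_point_z)
for c in ['scene','top']:
    print(r.camera_info(c))
    p,d=shot(c,c+'0.png')
    for q in ['reader','cover_pad','cover_hinge','hatch_bar','hatch_hinge','release_knob','vial','tube_rack','amber_bottle','buffer_bottle','beaker','tip_box','timer','spare_plate']:
        l=r.place_of(c,q)
        print(c,q,[(np.round(x['at'],4),round(x['score'],2)) for x in l[:2]])
E
```

```text
{'clock': 0.0, 'joint_positions': array([ 1.0688,  0.5372, -0.0044,  1.5389,  0.0026,  1.0673, -0.0712]), 'joint_velocities': array([ 0.0005,  0.0009,  0.0007, -0.0013,  0.0009, -0.0001, -0.0018]), 'joint_torque': array([ -0.0004, -58.3408,   1.0481, -25.9099,   0.0122,   0.0096,
         0.    ]), 'eef_pos': array([ 0.2741, -0.5887,  0.2304]), 'tool_rot': array([-3.1398,  0.0001,  0.4358]), 'contact_force': array([ 1.1397, -0.7398, -0.2974]), 'wrist_torque': array([-0.0261,  0.0194, -0.0099]), 'grip_force': 0.0, 'grip_width': 0.9987340521261264}
0.0187
{'K': array([[456.0856,   0.    , 315.3713],
       [  0.    , 456.0856, 206.741 ],
       [  0.    ,   0.    ,   1.    ]]), 'xyz': array([ 1.3964, -0.518 ,  1.0688]), 'orientation': array([-2.3413,  0.0008,  1.0119])}
scene reader [(array([0.5758, 0.0746, 0.0015]), 0.75)]
scene cover_pad []
scene cover_hinge [(array([0.6513, 0.1974, 0.1214]), 0.69)]
scene hatch_bar [(array([ 0.536 , -0.0468,  0.1685]), 0.71), (array([0.5296, 0.0691, 0.1334]), 0.62)]
scene hatch_hinge [(array([ 0.6778, -0.0257,  0.1171]), 0.68)]
scene release_knob [(a
[... 1215 characters left out ...]
atch_hinge [(array([ 0.6773, -0.0286,  0.1171]), 0.63)]
top release_knob [(array([0.5295, 0.0661, 0.1332]), 0.68), (array([0.6512, 0.2019, 0.1208]), 0.47)]
top vial [(array([0.4523, 0.2077, 0.1218]), 0.51)]
top tube_rack [(array([0.7179, 0.162 , 0.1214]), 0.61)]
top amber_bottle [(array([ 0.6179,  0.4237, -0.0018]), 0.68)]
top buffer_bottle [(array([ 0.6386, -0.403 , -0.0015]), 0.68)]
top beaker [(array([ 0.4295, -0.4606,  0.0018]), 0.75)]
top tip_box [(array([ 0.4639,  0.4424, -0.0011]), 0.94), (array([ 0.4279, -0.4601,  0.0033]), 0.27)]
top timer [(array([ 0.3285, -0.2187,  0.0009]), 0.92), (array([0.4498, 0.2038, 0.1215]), 0.5)]
top spare_plate [(array([ 0.3065,  0.2653, -0.0007]), 0.88)]
```

View pics/top0.png

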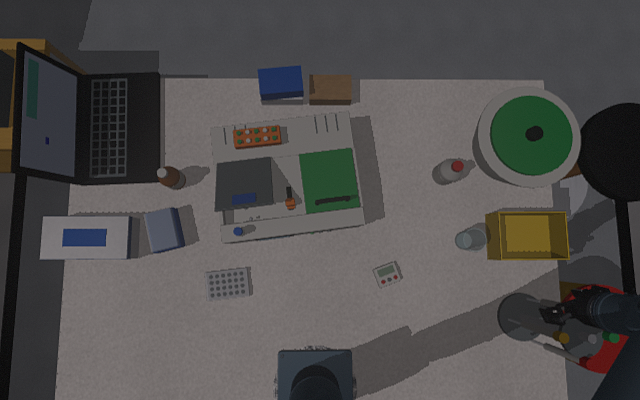

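View pics/scene0.png

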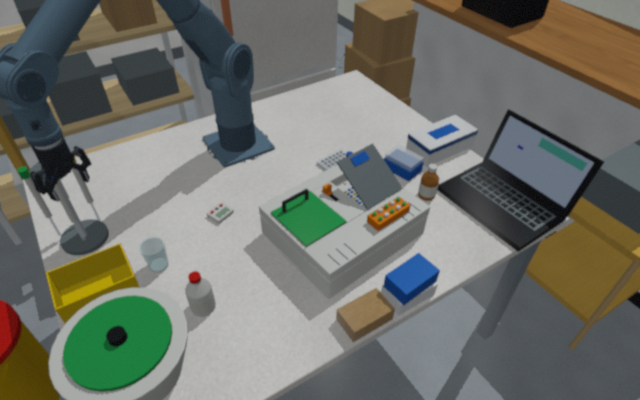

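```bash
python3 - <<'E'
from h import *
np.set_printoptions(precision=4,suppress=True)
yaw=np.arctan2(.0258,.2255);ex=np.array([np.cos(yaw),np.sin(yaw),0]);ey=np.array([-ex[1],ex[0],0])
o=np.array([.6646,.0856,0])-.09*ex
print(yaw,o)
for c in ['top','scene']:
    p,d=shot(c)
    for q in ['cover_pad','hatch_bar','release_knob','hatch','cover']:
        l=r.regions_of(c,q)
        if not l: print(c,q,'none');continue
        m=l[0]['mask'].astype(np.uint8)
        P=pts(c,d,cv2.erode(m,np.ones((3,3)))>0 if m.sum()>300 else m>0)
        Q=np.stack([(P-o)@ex,(P-o)@ey,P[:,2]],1)
        print(c,q,round(l[0]['score'],2),m.sum(),'lo',np.percentile(Q,3,0),'med',np.median(Q,0),'hi',np.percentile(Q,97,0))
E
```

```text
0.11391707436668867 [0.5752 0.0754 0.    ]
top cover_pad 0.68 2691 lo [-0.0495  0.0466  0.1336] med [0.0112 0.1136 0.1785] hi [0.0817 0.1797 0.2168]
top hatch_bar 0.93 3267 lo [-0.0704 -0.1842  0.1246] med [ 0.0052 -0.1166  0.1287] hi [ 0.0838 -0.048   0.1667]
top release_knob 0.65 86 lo [-0.0591 -0.0139  0.1229] med [-0.049  -0.0021  0.1467] hi [-0.034   0.0093  0.1516]
top hatch 0.93 3169 lo [-0.0714 -0.1824  0.1246] med [ 0.0038 -0.1153  0.1287] hi [ 0.0817 -0.0492  0.1668]
top cover 0.59 2745 lo [-0.0488  0.0463  0.1322] med [0.0136 0.1142 0.177 ] hi [0.0842 0.1812 0.2165]
scene cover_pad 0.65 2330 lo [-0.0451  0.0408  0.1302] med [0.0197 0.1062 0.1703] hi [0.0832 0.1756 0.2124]
scene hatch_bar 0.63 2319 lo [-0.0682 -0.1872  0.1239] med [ 0.008  -0.1228  0.1276] hi [ 0.0842 -0.0541  0.1612]
scene release_knob 0.56 94 lo [-0.0561 -0.0192  0.1212] med [-0.0408 -0.0088  0.1386] hi [-0.0325  0.0062  0.1497]
scene hatch 0.86 2284 lo [-0.0678 -0.187   0.1239] med [ 0.0089 -0.123   0.1276] hi [ 0.0848 -0.0551  0.1571]
scene cover 0.78 2323 lo [-0.0454  0.0416  0.1303] med [0.019  0.1064 0.1707] hi [0.083  0.1763 0.2124]
```

Emit:
{"api": "arm_command", "payload": {
  "plan": [
    [0,0,-40,0,0,0],
    [0,0,-40,0,0,0],
    [0,0,-20,0,0,0],
    [35,0,0,0,0,-0.054],
    [35,0,0,0,0,-0.054],
    [35,0,0,0,0,-0.054],
    [35,0,0,0,0,-0.054],
    [35,0,0,0,0,-0.054]
  ],
  "fingers": -1,
  "force": 40
}}

```text
clock: 2.77
eef_pos: [0.4251, -0.4981, 0.3313]
tool_rot: [3.141, -0.0, 0.708]
contact_force: [0.9, 0.0, -0.0]
grip_width: -0.0
grip_force: 0.0
```

Emit:
{"api": "arm_command", "payload": {
  "plan": [
    [35,0,0,0,0,-0.054],
    [35,0,0,0,0,-0.054],
    [35,0,0,0,0,-0.054],
    [35,0,0,0,0,-0.054],
    [35,0,0,0,0,-0.054],
    [35,0,0,0,0,-0.054],
    [35,0,0,0,0,-0.054],
    [35,0,0,0,0,-0.054]
  ]
}}

```text
clock: 3.43
eef_pos: [0.5984, -0.2808, 0.3312]
tool_rot: [3.141, 0.0, 1.14]
contact_force: [1.5, 0.5, -0.8]
grip_width: 0.001
grip_force: 0.0
```

Emit:
{"api": "arm_command", "payload": {
  "plan": [
    [35,0,0,0,0,-0.054],
    [35,0,0,0,0,-0.054],
    [35,0,0,0,0,-0.054],
    [35,0,0,0,0,-0.054],
    [35,0,0,0,0,-0.054],
    [35,0,0,0,0,-0.054],
    [35,0,0,0,0,-0.054],
    [35,0,0,0,0,-0.054]
  ]
}}

```text
clock: 4.1
eef_pos: [0.6649, -0.011, 0.3312]
tool_rot: [3.141, 0.0, 1.572]
contact_force: [0.6, 0.8, -0.4]
grip_width: -0.003
grip_force: 0.0
```

```bash
cat >> h.py <<'E'
np.set_printoptions(precision=4,suppress=True)
yaw=np.arctan2(.0258,.2255);ex=np.array([np.cos(yaw),np.sin(yaw),0]);ey=np.array([-ex[1],ex[0],0])
o=np.array([.6646,.0856,0])-.09*ex
def rd(p): p=np.asarray(p);return np.array([(p-o)@ex,(p-o)@ey,p[2]])
def st():
    s=r.observe();rot=R.from_euler('xyz',s['tool_rot'])
    print('t',round(s['clock'],2),'reader tcp',rd(s['eef_pos']),'rpy',s['tool_rot'],'F',s['contact_force'],'grip',s['grip_width'],s['grip_force'])
    tgt=R.from_euler('xyz',[np.pi,0,yaw+np.pi/2]);print('turn needed',(rot.inv()*tgt).as_rotvec())
    return s
E
python3 - <<'E'
from h import *
s=st();print(s['joint_positions'])
for c in ['top','scene']:
    r.read_camera(c)
    for q in ['cover_pad']:
        print(c,q,[(rd(x['at']),round(x['score'],2)) for x in r.place_of(c,q)])
E
```

```text
t 4.1 reader tcp [ 0.0793 -0.096   0.3312] rpy [3.1414 0.0001 1.5722] F [ 0.6318  0.7721 -0.4449] grip -0.0034907664654790526 0.0
turn needed [ 0.0002  0.0001 -0.1125]
[ 0.2095  0.5188 -0.4027  1.3552  0.2027  1.3078 -0.1968]
top cover_pad [(array([-0.0321,  0.1109,  0.2055]), 0.74)]
scene cover_pad [(array([-0.0283,  0.112 ,  0.2033]), 0.6), (array([-0.0709,  0.3822, -0.0034]), 0.47)]
```

Emit:
{"api": "arm_command", "payload": {
  "plan": [
    [0,0,0,0,0,-0.112],
    [35,-18,0,0,0,0],
    [35,-18,0,0,0,0],
    [35,-18,0,0,0,0],
    [35,-18,0,0,0,0],
    [35,-18,0,0,0,0],
    [33,-19,30,0,0,0],
    [0,0,30,0,0,0]
  ]
}}

```text
clock: 4.97
eef_pos: [0.5341, 0.1844, 0.2778]
tool_rot: [3.137, -0.004, 1.689]
contact_force: [0.8, 1.0, 0.4]
grip_width: 0.003
grip_force: 0.0
```

Emit:
{"api": "arm_command", "payload": {
  "plan": [
    [0,0,20,0,0,0],
    [0,0,10,0,0,0],
    [0,0,0,0,0,0]
  ]
}}

```text
clock: 5.22
eef_pos: [0.5358, 0.1755, 0.2433]
tool_rot: [-3.138, 0.002, 1.679]
contact_force: [-0.9, 0.1, 0.9]
grip_width: 0.003
grip_force: 0.0
```

```bash
python3 - <<'E'
from h import *
s=st()
p,_=shot('scene')
cv2.imwrite('pics/s1.png',cv2.resize(p[60:300,200:500],None,fx=2.5,fy=2.5)[:,:,::-1])
# arc of pad
for th in [.55,.4,.3,.2,.1,.05,.0]:
    a=th+np.arctan2(.011,.145);print(th,.09-.1454*np.cos(a),.12+.1454*np.sin(a))
E
```

```text
t 5.22 reader tcp [-0.0277  0.1039  0.2433] rpy [-3.1378  0.0017  1.6792] F [-0.9224  0.1342  0.8924] grip 0.0027679128512509725 0.0
turn needed [-0.0038  0.0017 -0.0055]
0.55 -0.02785300647811971 0.2051576706120375
0.4 -0.03925544751543858 0.18658970857109752
0.3 -0.045257586782905895 0.1733530244472109
0.2 -0.04990827695345221 0.15958325453921282
0.1 -0.053161049868207244 0.14541798183634325
0.05 -0.05425250545100638 0.1382311456334312
0.0 -0.05498340489543055 0.13099874106103265
```

View pics/s1.png

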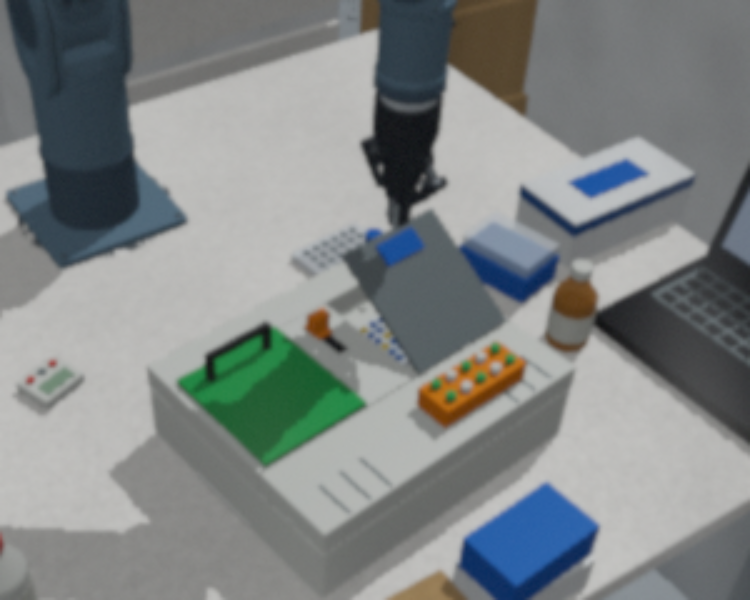

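Emit:
{"api": "arm_command", "payload": {
  "plan": [
    [0,0,15,0,0,0],
    [0,0,12,0,0,0],
    [0,0,8,0,0,0],
    [-5,0,9,0,0,0],
    [-6,0,9,0,0,0],
    [0,0,0,0,0,0]
  ]
}}

```text
clock: 5.77
eef_pos: [0.5374, 0.1645, 0.1908]
tool_rot: [-3.139, 0.002, 1.68]
contact_force: [-0.1, -0.7, 0.2]
grip_width: 0.004
grip_force: 0.0
```

```bash
python3 - <<'E'
from h import *
s=st()
for c in ['top','scene']:
    p,_=shot(c,c+'2.png')
    print(c,[(rd(x['at']),round(x['score'],2)) for x in r.place_of(c,'cover_pad')])
cv2.imwrite('pics/s2.png',cv2.resize(p[60:300,200:500],None,fx=2.5,fy=2.5)[:,:,::-1])
E
```

```text
t 5.77 reader tcp [-0.0274  0.0929  0.1908] rpy [-3.1394  0.0015  1.68  ] F [-0.0728 -0.7321  0.1555] grip 0.004292868017720743 0.0
turn needed [-0.0022  0.0015 -0.0048]
top []
scene [(array([-0.0401,  0.1138,  0.1884]), 0.88), (array([-0.1052,  0.1436,  0.1205]), 0.42)]
```

View pics/s2.png

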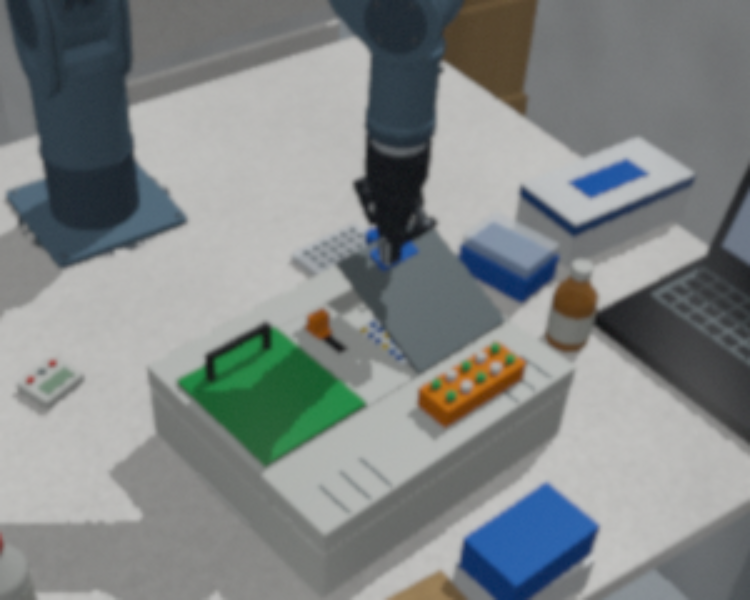

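Emit:
{"api": "arm_command", "payload": {
  "plan": [
    [0,0,-12,0,0,0],
    [18,-13,0,0,0,0],
    [0,0,12,0,0,0],
    [0,-4,8,0,0,0],
    [0,-3,8,0,0,0],
    [0,-2,8,0,0,0],
    [0,-2,8,0,0,0],
    [0,0,0,0,0,0]
  ]
}}

```text
clock: 6.63
eef_pos: [0.5105, 0.1809, 0.1585]
tool_rot: [-3.138, 0.001, 1.681]
contact_force: [-0.6, -1.0, -0.5]
grip_width: -0.003
grip_force: 0.0
```

Emit:
{"api": "arm_command", "payload": {
  "plan": [
    [0,-2,8,0,0,0],
    [0,-1,6,0,0,0],
    [0,0,0,0,0,0]
  ]
}}

```text
clock: 6.88
eef_pos: [0.5081, 0.1812, 0.1452]
tool_rot: [-3.14, 0.001, 1.682]
contact_force: [0.1, 0.4, -0.2]
grip_width: 0.003
grip_force: 0.0
```

```bash
python3 - <<'E'
from h import *
s=st()
E
```

```text
t 6.88 reader tcp [-0.0546  0.1128  0.1452] rpy [-3.1398  0.0005  1.6816] F [ 0.1191  0.4055 -0.2317] grip 0.0034834559963248996 0.0
turn needed [-0.0018  0.0005 -0.0031]
```

Emit:
{"api": "arm_command", "payload": {
  "plan": [
    [0,0,4,0,0,0],
    [0,0,3,0,0,0],
    [0,0,3,0,0,0],
    [0,0,3,0,0,0],
    [0,0,2,0,0,0],
    [0,0,0,0,0,0]
  ]
}}

```text
clock: 7.38
eef_pos: [0.5089, 0.1818, 0.1312]
tool_rot: [-3.142, -0.0, 1.682]
contact_force: [-0.5, -0.5, -0.5]
grip_width: 0.002
grip_force: 0.0
```

Emit:
{"api": "arm_command", "payload": {
  "plan": [
    [0,0,2,0,0,0],
    [0,0,1,0,0,0],
    [0,0,0,0,0,0],
    [0,0,0,0,0,0]
  ]
}}

```text
clock: 7.72
eef_pos: [0.5092, 0.1819, 0.1306]
tool_rot: [3.141, 0.001, 1.682]
contact_force: [-7.4, -3.1, 22.0]
grip_width: 0.002
grip_force: 11.1
```

Emit:
{"api": "arm_command", "payload": {
  "plan": [
    [0,0,-40,0,0,0],
    [0,0,-40,0,0,0],
    [0,0,-30,0,0,0],
    [-38,0,0,0,0,0],
    [-38,0,0,0,0,0],
    [-38,0,0,0,0,0],
    [-38,0,0,0,0,0]
  ],
  "fingers": 1
}}

```text
clock: 8.3
eef_pos: [0.526, 0.029, 0.2389]
tool_rot: [3.14, 0.0, 1.682]
contact_force: [0.2, -0.4, -0.3]
grip_width: 0.976
grip_force: 0.0
```

```bash
python3 - <<'E'
from h import *
s=st()
for c in ['top','scene']:
    p,d=shot(c)
    for q in ['cover_pad','hatch_bar','release_knob']:
        print(c,q,[(rd(x['at']),round(x['score'],2)) for x in r.place_of(c,q)[:2]])
    l=r.regions_of(c,'cover')
    if l:
        P=pts(c,d,cv2.erode(l[0]['mask'].astype(np.uint8),np.ones((5,5)))>0);Q=np.stack([(P-o)@ex,(P-o)@ey,P[:,2]],1)
        print('cover z',np.percentile(Q,[5,50,95],0))
    # dark bar: points above hatch
    P=pts(c,d,d>0);Q=np.stack([(P-o)@ex,(P-o)@ey,P[:,2]],1)
    k=(abs(Q[:,0]+.055)<.03)&(abs(Q[:,1]+.115)<.03)&(Q[:,2]>.15)&(Q[:,2]<.18)
    print('bar',k.sum(),Q[k].mean(0),Q[k].max(0))
cv2.imwrite('pics/s3.png',cv2.resize(p[60:300,200:500],None,fx=2.5,fy=2.5)[:,:,::-1])
E
```

```text
t 8.3 reader tcp [-0.0542 -0.0405  0.2389] rpy [3.1404 0.0003 1.6823] F [ 0.167  -0.4142 -0.3272] grip 0.9760208301144567 0.0
turn needed [ 0.0012  0.0003 -0.0024]
top cover_pad [(array([-0.0574,  0.1101,  0.1331]), 0.8)]
top hatch_bar [(array([-0.2831, -0.2637,  0.0011]), 0.74), (array([-0.0519, -0.1188,  0.1584]), 0.62)]
top release_knob []
cover z [[-0.0689  0.0533  0.1252]
 [-0.0012  0.1139  0.1289]
 [ 0.07    0.1743  0.1329]]
bar 12 [-0.0538 -0.1408  0.1681] [-0.0493 -0.1376  0.171 ]
scene cover_pad [(array([-0.0572,  0.1134,  0.13  ]), 0.89)]
scene hatch_bar [(array([-0.0523, -0.1152,  0.1681]), 0.59)]
scene release_knob [(array([-0.0441, -0.004 ,  0.1309]), 0.39)]
cover z [[-0.0599  0.048   0.1237]
 [ 0.0076  0.1058  0.1273]
 [ 0.0719  0.167   0.131 ]]
bar 74 [-0.0526 -0.1159  0.1647] [-0.0463 -0.0862  0.1722]
```

View pics/s3.png

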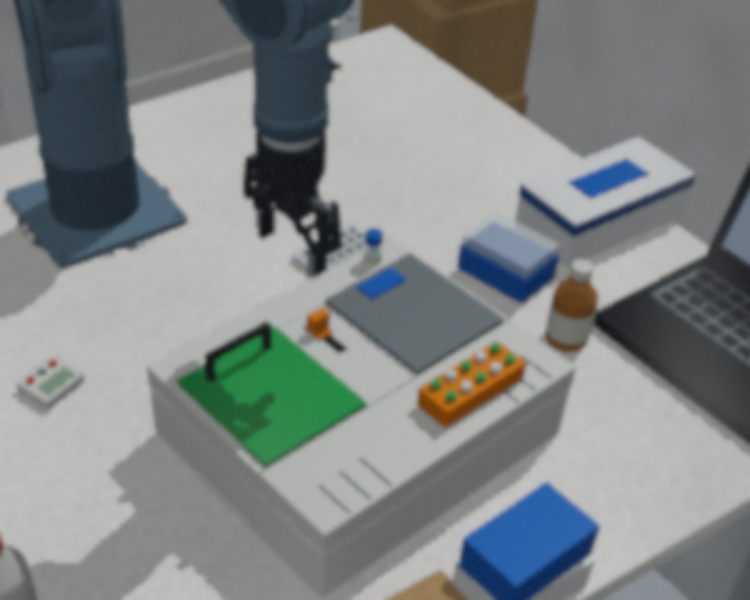

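Emit:
{"api": "arm_command", "payload": {
  "plan": [
    [-38,1,0,0,0,0],
    [-37,0,0,0,0,0],
    [0,0,30,0,0,0],
    [0,0,30,0,0,0],
    [0,0,20,0,0,0],
    [0,0,15,0,0,0],
    [0,0,0,0,0,0]
  ]
}}

```text
clock: 9.38
eef_pos: [0.5327, -0.043, 0.1405]
tool_rot: [-3.136, -0.001, 1.683]
contact_force: [-0.2, -0.1, 0.3]
grip_width: 1.002
grip_force: 0.0
```

Emit:
{"api": "arm_command", "payload": {
  "plan": [
    [0,0,0,0,0,0],
    [0,0,0,0,0,0],
    [0,0,0,0,0,0],
    [0,0,0,0,0,0],
    [0,0,0,0,0,0],
    [0,0,0,0,0,0]
  ],
  "fingers": -1,
  "force": 40
}}

```text
clock: 9.88
eef_pos: [0.5353, -0.0438, 0.144]
tool_rot: [3.141, 0.0, 1.682]
contact_force: [-0.7, -1.5, 0.6]
grip_width: 0.141
grip_force: 0.2
```

```bash
python3 - <<'E'
from h import *
s=st()
E
```

```text
t 9.88 reader tcp [-0.0532 -0.1139  0.144 ] rpy [3.1407 0.0003 1.6818] F [-0.6688 -1.5092  0.6138] grip 0.14112004920969407 0.16927099786698818
turn needed [ 0.0009  0.0003 -0.0029]
```

Emit:
{"api": "arm_command", "payload": {
  "plan": [
    [0,0,0,0,0,0],
    [0,0,0,0,0,0],
    [0,0,0,0,0,0],
    [0,0,-2,0,0,0],
    [0,0,-2,0,0,0],
    [0,0,0,0,0,0]
  ]
}}

```text
clock: 10.38
eef_pos: [0.5364, -0.0436, 0.1479]
tool_rot: [3.139, -0.0, 1.682]
contact_force: [4.6, 0.4, -4.3]
grip_width: 0.122
grip_force: 39.0
```

Emit:
{"api": "arm_command", "payload": {
  "plan": [
    [0,0,-2,0,0,0],
    [0,0,-2,0,0,0],
    [0,0,-1,0,0,0],
    [0,0,0,0,0,0]
  ]
}}

```text
clock: 10.72
eef_pos: [0.5369, -0.0435, 0.1501]
tool_rot: [3.137, -0.002, 1.682]
contact_force: [17.6, 1.2, -31.5]
grip_width: 0.12
grip_force: 39.3
```

Emit:
{"api": "arm_command", "payload": {
  "plan": [
    [0,0,3,0,0,0],
    [0,0,3,0,0,0],
    [0,0,3,0,0,0],
    [0,0,0,0,0,0]
  ]
}}

```text
clock: 11.05
eef_pos: [0.5354, -0.0438, 0.1441]
tool_rot: [3.141, 0.0, 1.682]
contact_force: [1.2, -0.3, 3.3]
grip_width: 0.122
grip_force: 42.6
```

Emit:
{"api": "arm_command", "payload": {
  "plan": [
    [0,0,0,0,0,0],
    [0,0,0,0,0,0],
    [0,0,0,0,0,0],
    [0,0,0,0,0,0],
    [0,0,-30,0,0,0],
    [0,0,-35,0,0,0],
    [0,0,-15,0,0,0]
  ],
  "fingers": 1
}}

```text
clock: 11.63
eef_pos: [0.5364, -0.0435, 0.2269]
tool_rot: [3.138, 0.0, 1.682]
contact_force: [0.6, 0.4, 0.2]
grip_width: 0.996
grip_force: 0.0
```

Emit:
{"api": "arm_command", "payload": {
  "plan": [
    [37,-14,0,0,0,0],
    [37,-14,0,0,0,0],
    [37,-14,0,0,0,0],
    [0,0,0,0,0,0],
    [0,0,0,0,0,0]
  ],
  "fingers": -1
}}

```text
clock: 12.05
eef_pos: [0.4799, 0.064, 0.2237]
tool_rot: [-3.141, -0.0, 1.687]
contact_force: [1.0, -1.4, -0.1]
grip_width: 0.306
grip_force: 0.0
```

```bash
python3 - <<'E'
from h import *
s=st()
for c in ['top','scene']:
    p,d=shot(c)
    for q in ['hatch_bar','release_knob']:
        print(c,q,[(rd(x['at']),round(x['score'],2)) for x in r.place_of(c,q)[:2]])
E
```

```text
t 12.05 reader tcp [-0.0959 -0.0005  0.2237] rpy [-3.1414 -0.0001  1.6866] F [ 0.9561 -1.3985 -0.0937] grip 0.3064983402224886 0.0
turn needed [-0.0001 -0.0001  0.0019]
top hatch_bar [(array([-0.0492, -0.1187,  0.1616]), 0.77), (array([-0.0702,  0.3773, -0.004 ]), 0.5)]
top release_knob []
scene hatch_bar [(array([-0.0535, -0.1147,  0.1645]), 0.85), (array([ 0.0001, -0.0015,  0.0006]), 0.74)]
scene release_knob [(array([-0.0448, -0.0018,  0.1298]), 0.49)]
```

Emit:
{"api": "arm_command", "payload": {
  "plan": [
    [-2,0,0,0,0,0],
    [0,0,30,0,0,0],
    [0,0,30,0,0,0],
    [0,0,20,0,0,0],
    [0,0,11,0,0,0],
    [0,0,0,0,0,0]
  ]
}}

```text
clock: 12.85
eef_pos: [0.4797, 0.0592, 0.1305]
tool_rot: [-3.137, -0.0, 1.681]
contact_force: [0.4, -0.3, 0.0]
grip_width: -0.004
grip_force: 0.0
```

Emit:
{"api": "arm_command", "payload": {
  "plan": [
    [0,8,0,0,0,0],
    [0,8,0,0,0,0],
    [0,7,0,0,0,0],
    [0,7,0,0,0,0],
    [0,7,0,0,0,0],
    [0,7,0,0,0,0],
    [0,0,0,0,0,0]
  ]
}}

```text
clock: 13.43
eef_pos: [0.526, 0.065, 0.1326]
tool_rot: [3.141, -0.0, 1.682]
contact_force: [0.1, -0.5, -0.0]
grip_width: -0.002
grip_force: 0.1
```

```bash
python3 - <<'E'
from h import *
s=st()
p,d=shot('scene')
print([(rd(x['at']),round(x['score'],2)) for x in r.place_of('scene','release_knob')[:2]])
cv2.imwrite('pics/s4.png',cv2.resize(p[60:300,200:500],None,fx=2.5,fy=2.5)[:,:,::-1])
E
```

```text
t 13.43 reader tcp [-0.05   -0.0047  0.1326] rpy [ 3.1411 -0.0002  1.6818] F [ 0.1325 -0.5006 -0.0283] grip -0.0016982045958529905 0.062146433629095554
turn needed [ 0.0005 -0.0002 -0.0029]
[(array([-0.0257, -0.0017,  0.1288]), 0.62)]
```

View pics/s4.png

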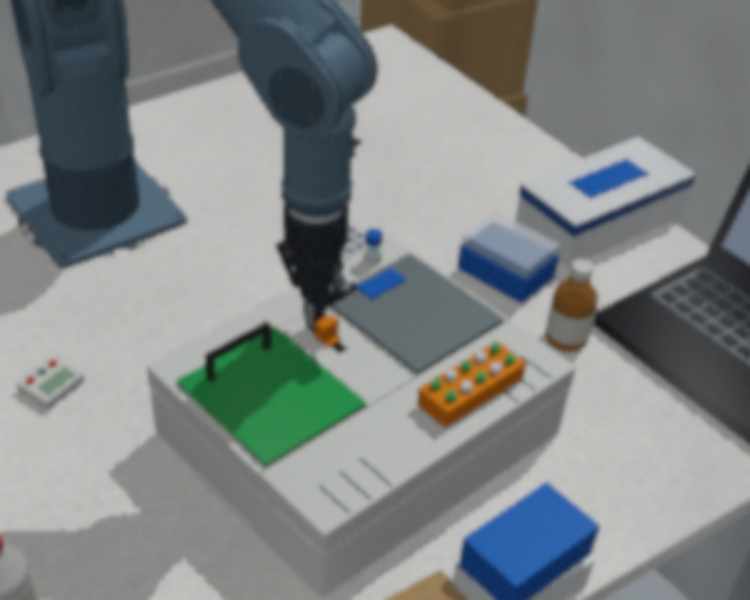

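The picture shows the knob at about (325,330), moved roughly 19 mm, with the cover flat and shut. I keep pushing to the rear stop.

Emit:
{"api": "arm_command", "payload": {
  "plan": [
    [0,5,0,0,0,0],
    [0,4,0,0,0,0],
    [0,3,0,0,0,0],
    [0,0,0,0,0,0]
  ]
}}

```text
clock: 13.87
eef_pos: [0.5371, 0.0663, 0.1324]
tool_rot: [-3.141, -0.0, 1.682]
contact_force: [-2.2, 0.4, -0.0]
grip_width: -0.0
grip_force: 1.0
```

Emit:
{"api": "arm_command", "payload": {
  "plan": [
    [0,2,0,0,0,0],
    [0,1,0,0,0,0],
    [0,0,0,0,0,0],
    [0,0,0,0,0,0]
  ]
}}

```text
clock: 14.2
eef_pos: [0.5398, 0.0666, 0.1324]
tool_rot: [-3.142, -0.0, 1.682]
contact_force: [-4.0, 1.6, 0.3]
grip_width: -0.004
grip_force: 1.5
```

Emit:
{"api": "arm_command", "payload": {
  "plan": [
    [0,2,0,0,0,0],
    [0,1,0,0,0,0],
    [0,0,0,0,0,0],
    [0,0,0,0,0,0]
  ]
}}

```text
clock: 14.53
eef_pos: [0.5401, 0.0666, 0.1322]
tool_rot: [-3.136, 0.001, 1.682]
contact_force: [-11.6, 0.1, 7.7]
grip_width: -0.0
grip_force: 5.8
```

Emit:
{"api": "arm_command", "payload": {
  "plan": [
    [0,-10,0,0,0,0],
    [0,-10,0,0,0,0],
    [0,0,-40,0,0,0],
    [0,0,-40,0,0,0],
    [0,0,-10,0,0,0],
    [0,0,0,0,0,0]
  ]
}}

```text
clock: 15.03
eef_pos: [0.5267, 0.0649, 0.2267]
tool_rot: [3.132, 0.0, 1.681]
contact_force: [0.2, 0.6, -1.6]
grip_width: 0.002
grip_force: 0.0
```

Emit:
{"api": "arm_command", "payload": {
  "plan": [
    [-37,0,0,0,0,0],
    [-37,0,0,0,0,0],
    [-37,0,0,0,0,0],
    [0,0,0,0,0,0],
    [0,0,0,0,0,0]
  ],
  "fingers": 1
}}

```text
clock: 15.45
eef_pos: [0.5355, -0.0489, 0.2216]
tool_rot: [-3.142, 0.001, 1.676]
contact_force: [-0.4, 1.5, 0.0]
grip_width: 0.711
grip_force: 0.0
```

```bash
python3 - <<'E'
from h import *
s=st();print(s['joint_positions'])
for c in ['top','scene']:
    p,d=shot(c)
    for q in ['hatch_bar','release_knob','cover_pad']:
        print(c,q,[(rd(x['at']),round(x['score'],2)) for x in r.place_of(c,q)[:1]])
E
```

```text
t 15.45 reader tcp [-0.0536 -0.119   0.2216] rpy [-3.1416  0.001   1.6763] F [-0.3516  1.4923  0.0369] grip 0.7107137673124149 0.0
turn needed [-0.      0.001  -0.0084]
[ 0.3537  0.3932 -0.4377  1.8266  0.2001  0.965  -0.0637]
top hatch_bar [(array([-0.0504, -0.1226,  0.1612]), 0.71)]
top release_knob [(array([-0.015 , -0.0014,  0.1337]), 0.49)]
top cover_pad [(array([-0.0574,  0.1114,  0.1307]), 0.63)]
scene hatch_bar [(array([-0.0522, -0.1168,  0.1663]), 0.77)]
scene release_knob [(array([-0.0551,  0.1122,  0.1295]), 0.52)]
scene cover_pad [(array([-0.0551,  0.1118,  0.1304]), 0.83)]
```

Emit:
{"api": "arm_command", "payload": {
  "plan": [
    [3,0,30,0,0,0],
    [0,0,28,0,0,0],
    [0,0,20,0,0,0],
    [0,0,0,0,0,0],
    [0,0,0,0,0,0]
  ]
}}

```text
clock: 16.27
eef_pos: [0.5343, -0.0424, 0.1441]
tool_rot: [-3.14, -0.001, 1.683]
contact_force: [-0.1, 1.0, 0.8]
grip_width: 0.997
grip_force: 0.0
```

Emit:
{"api": "arm_command", "payload": {
  "plan": [
    [0,0,0,0,0,0],
    [0,0,0,0,0,0],
    [0,0,0,0,0,0],
    [0,0,0,0,0,0],
    [0,0,0,0,0,0],
    [0,0,0,0,0,0],
    [0,0,0,0,0,0],
    [0,0,0,0,0,0]
  ],
  "fingers": -1,
  "force": 40
}}

```text
clock: 16.93
eef_pos: [0.5352, -0.0428, 0.1449]
tool_rot: [3.141, 0.0, 1.682]
contact_force: [-0.7, -0.4, 4.0]
grip_width: 0.125
grip_force: 39.0
```

Emit:
{"api": "arm_command", "payload": {
  "plan": [
    [0,1,-5,0,0,0],
    [0,1,-5,0,0,0],
    [0,3,-6,0,0,0],
    [0,3,-5,0,0,0],
    [0,0,0,0,0,0]
  ]
}}

```text
clock: 17.35
eef_pos: [0.5426, -0.0418, 0.166]
tool_rot: [-3.14, 0.0, 1.682]
contact_force: [0.3, 0.7, -3.8]
grip_width: 0.12
grip_force: 39.1
```

Free now (3.8 N at 21 mm up). I continue along the arc.

Emit:
{"api": "arm_command", "payload": {
  "plan": [
    [0,5,-10,0,0,0],
    [0,6,-10,0,0,0],
    [0,6,-9,0,0,0],
    [0,7,-9,0,0,0],
    [0,8,-8,0,0,0],
    [0,8,-8,0,0,0],
    [0,0,0,0,0,0]
  ]
}}

```text
clock: 17.93
eef_pos: [0.582, -0.0368, 0.221]
tool_rot: [-3.139, -0.0, 1.682]
contact_force: [-8.7, 1.0, 6.1]
grip_width: 0.12
grip_force: 39.5
```

Emit:
{"api": "arm_command", "payload": {
  "plan": [
    [0,9,-7,0,0,0],
    [0,9,-6,0,0,0],
    [0,0,0,0,0,0],
    [0,0,0,0,0,0],
    [0,0,0,0,0,0],
    [0,0,0,0,0,0],
    [0,0,0,0,0,0]
  ]
}}

```text
clock: 18.52
eef_pos: [0.5991, -0.0347, 0.2338]
tool_rot: [-3.139, -0.0, 1.682]
contact_force: [-8.2, 0.7, 11.3]
grip_width: 0.123
grip_force: 40.5
```

```bash
python3 - <<'E'
from h import *
s=st()
b=rd(s['eef_pos'])+[0,0,.0187];print('theta',np.arctan2(b[2]-.12,.09-b[0])-.282, np.hypot(b[2]-.12,.09-b[0]))
for c in ['top','scene']:
    p,d=shot(c)
    for q in ['hatch_bar','cover_pad','vial','tube_rack']:
        print(c,q,[(rd(x['at']),round(x['score'],2)) for x in r.place_of(c,q)[:1]])
cv2.imwrite('pics/s5.png',cv2.resize(p[60:300,200:500],None,fx=2.5,fy=2.5)[:,:,::-1])
E
```

```text
t 18.52 reader tcp [ 0.0112 -0.1121  0.2338] rpy [-3.1388 -0.0003  1.6825] F [-8.2235  0.6568 11.3425] grip 0.12280489826298403 40.530365109443665
turn needed [-0.0028 -0.0003 -0.0023]
theta 0.7524645393357736 0.15413312808853977
top hatch_bar [(array([ 0.0123, -0.1195,  0.2483]), 0.83)]
top cover_pad [(array([-0.0563,  0.1101,  0.1268]), 0.86)]
top vial [(array([0.1475, 0.0675, 0.1225]), 0.42)]
top tube_rack [(array([0.1518, 0.0728, 0.1217]), 0.7)]
scene hatch_bar [(array([ 0.0118, -0.1143,  0.251 ]), 0.58)]
scene cover_pad [(array([-0.0584,  0.1123,  0.1274]), 0.82)]
scene vial [(array([-0.1097,  0.1465,  0.1214]), 0.64)]
scene tube_rack [(array([0.1498, 0.0684, 0.1144]), 0.69)]
```

View pics/s5.png

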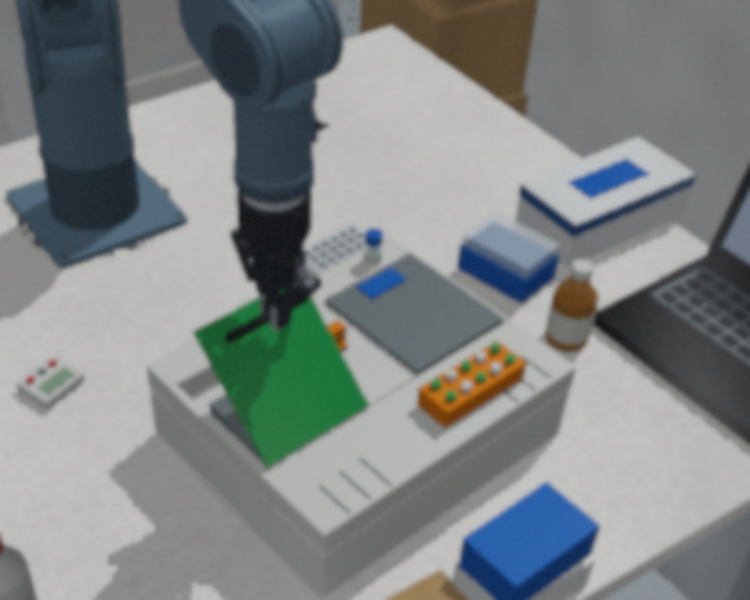

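The picture shows the hatch standing at about 45 degrees with the bar pinched at (270,325), the cover flat, and the vial and rack in place. I hand it in.

```bash
python3 -c "
from bench import r
print(r.finish_job())"
```

```text
the job is handed in; nothing more can be done
None
```

I pressed the cover shut, tugged the hatch and found it caught, pushed the slide to its rear stop, and handed the job in with the gripper holding the hatch at about 43° (0.75 rad). No verdict came back; my last checks showed the cover still shut and the vial and tube rack in place, but I did not re-measure the other bench items.

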